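# Trim the power unit's meter to its mark with the tuning tool

## Task

Take the flat-handled plastic tuning tool out of the wooden stand, feel its blade into the slot of the trimmer screw inside the power unit's collar, and turn the screw clockwise until the meter needle points at the bold mark. Press only lightly, touch the unit with nothing but the tool, then put the tool back upright in its empty hole, fully down, and leave everything else where it is.

Things in the scene. Friction and masses are not known exactly. Their poses are not given: they have to be found in the camera images.
- tuner: white plastic tuning tool, 115 mm long, 24 to 42 g, upright, blade down, in one of the stand's two holes. Origin mid blade tip, z up along the tool, x along the blade's width. From the tip up: blade 12 (x) x 3 (y) x 10 mm; round shank 12 mm across to 43 mm; flange 22 mm across, 43 to 47 mm, rests on the stand; flat handle above
- tuner_handle (a point): middle of the tuning tool's flat handle, on its axis, 88 mm above the blade's tip; axes as the tool's. The handle is 20 mm (x) by 12 mm (y), from 47 to 115 mm above the tip, its wide faces parallel to the blade: grip it across its 12 mm
- stand: wooden tool stand, fixed, 130 x 60 x 50 mm, origin at the centre of its underside, x along its length. Two 17 mm through holes at x = -35 and +35 mm; a tool standing in one has its tip 7 mm above the table
- stand_hole0 (a point): centre of the mouth of the stand's hole at x = -35 mm, 50 mm above the table
- stand_hole1 (a point): centre of the mouth of the stand's hole at x = +35 mm, 50 mm above the table
- unit: grey power unit, fixed, flat top, 160 (x) x 200 (y) x 55 mm, origin at the centre of its underside. On its top: a black upright collar (at x = -30, y = -58 mm) with the trimmer inside it, and a square black meter (105 mm, at x = 0, y = +40 mm) under a clear window
- collar_mouth (a point): centre of the collar's mouth, 89 mm above the table, axes as the unit's. Its bore is vertical, 29 mm wide at the mouth, narrowing within 6 mm to 19 mm. The brass trimmer screw inside has its slotted top face 10 to 26 mm below the mouth, the depth differing from case to case (not reported: feel for it)
- trimmer (a point): point on the trimmer's axis at the collar's foot, 55 mm above the table, fixed, axes as the unit's. Slot 5 mm wide, 5 mm deep, right across; at first within 0.35 rad of the unit's x axis (not reported: look or feel). Sprung: sinks up to 2 mm under 1 N (first) to 3 N (bottom, hard), rises when the blade drops in. Turns with 0.02 N m, stays put. Over 12 N from the tool does damage
- needle_point (a point): point of the meter's needle 30 mm from its pivot; its x axis points outwards along the needle. The needle turns level, by the same angle and in the same sense as the trimmer screw. At first it stands 0.2 to 1.5 rad anticlockwise (from above) of the mark, so the screw is to be turned clockwise
- mark (a point): the bold mark on the meter's scale, 39 mm from the needle's pivot; the needle points at it when it lies along the unit's x axis
- pin_vice: aluminium pin vice, round, 106 mm tall, with a 22 mm flange at 43 to 47 mm, standing in the stand's other hole; origin at its tip. Leave it alone
- paint_a: small white paint bottle, 26 mm across, 58 mm tall, origin under its centre; bystander
- paint_b: small amber paint bottle, 26 mm across, 58 mm tall, origin under its centre; bystander
- jar: glass jar, 56 mm across, 60 mm tall, origin under its centre; bystander
- sanding_block: cork sanding block, 70 x 40 x 22 mm, origin under its centre; bystander
- brush: brush lying flat, 180 mm long, bystander
- polish_tin: flat round aluminium tin, 60 mm across, 22 mm tall, origin under its centre; bystander
Not all that is in view belongs to the job. What is shaped like the tuner but pink, red or yellow is not meant.

How it is judged:
By the outcome, as a careful person would: the job done as asked, in the order asked, and still so for the second after the job is handed in, with the robot touching nothing.
It also fails if it takes over 67 s, if anything falls off the work surface, if the arm or the gripper's body presses on something with over 40 N, if the wrist force passes 120 N, or if a joint passes its speed limit or range.

## Robot

A 6-joint arm with a two-finger parallel gripper is mounted at the origin on the work surface. World frame = base frame: x ahead of the robot, y to its left, z up, the work surface at z = 0. Lengths are in m, angles in rad, forces in N, time in s.
With the tool pointing down it reaches from about 0.35 to 0.85 m from the base axis. Payload 8.1 kg.
Tool frame: the origin (TCP) lies midway between the tips of the shut fingers; the grasp point (between the pads) lies 19 mm behind it; z points along the fingers, y is the direction in which the jaws open and shut (so a half turn about z gives the same grasp; the last joint's range is limited). The gripper opens to 93 mm and grips with 3 to 60 N. Pads are 15 mm wide; open, the fingers measure 128 mm over their backs; the gripper's body (75 mm by 188 mm) begins 65 mm behind the grasp point.
Start: joints at [-1.217, 0.13, 1.488, -0, 1.523, -0.085], TCP at [0.255, -0.543, 0.219] pointing down, gripper open.
Joint ranges: [-2.96, 2.96], [-0.89, 2.26], [0.02, 2.5], [-1.34, 4.48], [0, 2.73], [-2.66, 2.66]. Speed limits (rad/s): [2.39, 2.39, 2.79, 3.14, 3.14, 3.14].

## Interface

Orientations are given as a unit quaternion [w, x, y, z].
In Python, from station import manip gives the robot as it stands. The module is installed in compiled form; this text tells all that it offers.
- The arm moves only by the tool drive_tool, never from a script. Its argument "deltas" is text: rows parted by semicolons, each of 6 numbers parted by spaces: the shift along the world's x, y, z in cm, then the turn, a rotation vector about the world's x, y, z in degrees. A call has 1 to 20 rows; each row is the pose to reach, as a shift and turn from the pose commanded when the call began; what a row does not reach only later rows make up. A row lasts 1/8 s, in which the tool goes at most 62.5 mm and 10.7 degrees, less where a joint would pass 70% of its speed; a pose out of reach is approached as far as the arm can. A call with a gripper value outside its range is refused whole. "jaw" is the closure, from -1 (fully open) to 1 (shut), set as the call begins (left out, the last holds). The fingers move at their own pace and stop on an object; the grip force is fixed at half the most. Time passes only in rows, so rows that repeat a pose let the fingers close. It gives the time, the measured TCP pose, the force and the opening at its end, in the units of the state.
- manip.get_obs(): the state, without advancing time (a new reading comes with each control period).
- manip.capture(name): name is "side" or "top" or "wrist"; returns the picture (420x560x3 uint8, red, green, blue); there is no depth.
- manip.camera_model(name): a dict with "K" (3x3 intrinsics, pixels), "eye" and "attitude" of the camera in the world. Camera axes: x right, y down, z forward; pixel columns grow to the right and rows downward; lengths in m; the calibration is good to about 2 mm. A picture is of the moment at which its call begins: read the wrist's pose just before it. camera_model takes no time and is no camera call; for the wrist camera it gives the pose at the moment of the call.
- manip.finish_job(): hands the job in, once; it reports no verdict.
Trained networks look in the newest picture that a camera, given by its name, has taken for a name from the list of things; names that differ only in an ending like _2 or _b are one class to them, and where a whole thing is asked for, a point or a joint stands for the part that bears it (a point fixed in the world has none). Each returns a list of dicts, best first, with "conf" (0 to 1); they miss things now and then, are a little off and sometimes report something else, mostly with a low value. They report only what shows in the picture. A call takes as long as a camera call. They do not tell look-alikes from the thing itself.
- manip.recognise(camera, target): "rect" ([centre column, centre row, width, height] in pixels, round what is visible of it).
- manip.trace(camera, target): "pixels" (420x560 bool, what is visible of it) and "rect" ([centre column, centre row, width, height] in pixels, round what is visible of it).
- manip.tip_of(camera, target): "centre" ([column, row] in pixels: a listed point, or the origin of a listed thing).
The state is a dict: "time": time; "q": joint angles; "qd": joint speeds; "effort": joint torques, N m; "eef_pos": TCP position; "eef_rot": TCP orientation; "contact_force": force on the tool from outside, world axes, zero at the start; "ft_torque": the same for the moment, N m; "grip_width": opening from 0.0 (shut) to 1.0 (fully open).
Only numpy, scipy, OpenCV 4.12 (cv2) and the standard library are available. Lean on these libraries where they do the work, as an engineer would, in place of code of your own. Each camera call takes 0.05 s, during which the arm holds its last target.

## Working session

There is one attempt and no reset: what is moved stays moved. The work goes in short steps, Python scripts to look and compute and a tool call to move; the robot and the scene stay as the last step left them, time stands still between calls to the robot, and variables do not carry over. Pictures are saved under pics/ and viewed, and the job is handed in when it is done.

Besides the shell and the picture viewer there is one more tool, called after "Emit:" as name(argument=value, ...) on one line, values as JSON. drive_tool: Moves the arm, as the interface text tells. Its arguments: {"type":"object","properties":{"deltas":{"type":"string"},"jaw":{"type":"number"}},"required":["deltas"]}

```bash
mkdir -p pics; ls
cat > h.py <<'E'
from station import manip
import numpy as np, cv2
from scipy.spatial.transform import Rotation as R
def cap(n,f):
    im=manip.capture(n); cv2.imwrite('pics/'+f,im[...,::-1]); return im
def cam(n):
    m=manip.camera_model(n); return m
def rotm(a):
    a=np.array(a,float)
    if a.shape==(3,3): return a
    return R.from_quat([a[1],a[2],a[3],a[0]]).as_matrix()
def onz(n,px,z,m=None):
    m=m or cam(n); K=np.array(m['K']); d=rotm(m['attitude'])@np.linalg.solve(K,[px[0],px[1],1.0]); e=np.array(m['eye']); return e+d*(z-e[2])/d[2]
def proj(n,p,m=None):
    m=m or cam(n); c=rotm(m['attitude']).T@(np.array(p)-np.array(m['eye'])); u=np.array(m['K'])@c; return u[:2]/u[2]
E
python3 - <<'E'
from h import *
o=manip.get_obs(); print(o)
for n in ['side','top','wrist']:
    print(n,cam(n)); cap(n,n+'0.png')
E
```

```text
pics
{'time': 0.0, 'q': array([-1.21739170e+00,  1.31112220e-01,  1.48927192e+00, -2.12874816e-05,
        1.52299690e+00, -8.53571175e-02]), 'qd': array([ 0.00203612, -0.00331228, -0.00128219,  0.00190935,  0.0019293 ,
        0.00068674]), 'effort': array([-4.28035506e-03, -5.59852803e+01, -4.91765499e+01,  7.62310275e-02,
        3.56743333e-02, -1.51462477e-04]), 'eef_pos': array([ 0.25473169, -0.54261918,  0.21762073]), 'eef_rot': array([-8.84753763e-04,  9.76031871e-01,  2.17625796e-01, -1.30020466e-04]), 'contact_force': array([-0.062165  ,  0.00937481, -0.01923535]), 'ft_torque': array([ 0.04512086,  0.01969669, -0.02660558]), 'grip_width': 1.0045644510782938}
side {'K': array([[387.6508915 ,   0.        , 280.15119228],
       [  0.        , 387.6508915 , 208.39223667],
       [  0.        ,   0.        ,   1.        ]]), 'eye': array([ 0.56224184, -0.80709422,  0.6941801 ]), 'attitude': array([-0.43428555,  0.9002589 , -0.02990351,  0.00597933])}
top {'K': array([[495.89752565,   0.        , 276.78393853],
       [  0.        , 495.89752565, 206.19951697],
       [  0.        ,   0.        ,   1.        ]]), 'eye': array([ 0.37771164, -0.01375033,  1.40882044]), 'attitude': array([ 0.05608506, -0.70143628,  0.70761503, -0.06420731])}
wrist {'K': array([[352.93191995,   0.        , 276.12774058],
       [  0.        , 352.93191995, 209.26242507],
       [  0.        ,   0.        ,   1.        ]]), 'eye': array([ 0.32484849, -0.50932098,  0.38340696]), 'attitude': array([ 0.11754502,  0.83601172, -0.53061883, -0.0755727 ])}
```

View pics/side0.png

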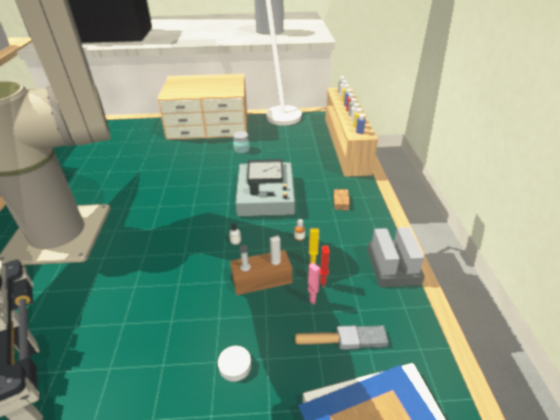

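View pics/top0.png

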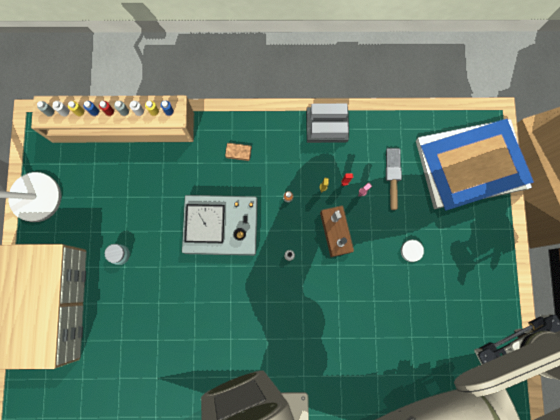

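View pics/wrist0.png

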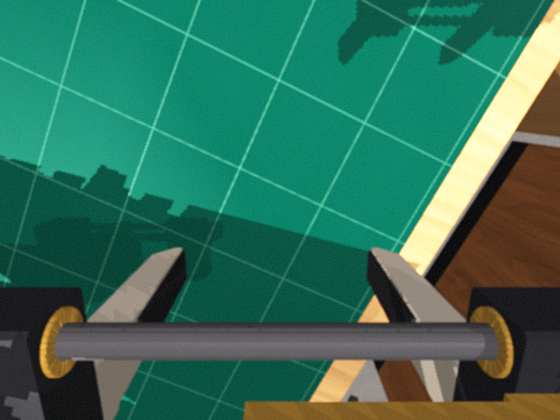

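Run:
```python
from h import *
Z={'tuner_handle':.095,'stand_hole0':.05,'stand_hole1':.05,'collar_mouth':.089,'needle_point':.06,'mark':.06}
for n in ['side','top']:
  for t in Z:
    for d in manip.tip_of(n,t)[:3]:
      print(n,t,np.round(d['conf'],2),np.round(d['centre']),np.round(onz(n,d['centre'],Z[t]),4))
for n in ['side','top']:
  for d in manip.recognise(n,'tuner')[:4]: print(n,d)
print(manip.get_obs()['time'])
```

```text
side tuner_handle 0.8 [277. 246.] [ 0.5835 -0.1867  0.095 ]
side tuner_handle 0.67 [315. 273.] [ 0.6565 -0.2739  0.095 ]
side tuner_handle 0.53 [314. 237.] [ 0.6673 -0.1653  0.095 ]
side stand_hole0 0.96 [275. 261.] [ 0.5765 -0.1887  0.05  ]
side stand_hole0 0.95 [243. 268.] [ 0.5052 -0.205   0.05  ]
side stand_hole1 0.96 [275. 261.] [ 0.5765 -0.1887  0.05  ]
side stand_hole1 0.95 [243. 268.] [ 0.5052 -0.205   0.05  ]
side collar_mouth 0.79 [252. 186.] [0.5277 0.0542 0.089 ]
side mark 0.9 [279. 169.] [0.607  0.1816 0.06  ]
top tuner_handle 0.58 [345. 175.] [ 0.6878 -0.2157  0.095 ]
top tuner_handle 0.57 [367. 188.] [ 0.6515 -0.2742  0.095 ]
top tuner_handle 0.44 [337. 211.] [ 0.5895 -0.192   0.095 ]
top stand_hole0 0.9 [335. 218.] [ 0.5775 -0.1908  0.05  ]
top stand_hole0 0.84 [339. 246.] [ 0.5005 -0.2001  0.05  ]
top stand_hole1 0.9 [335. 218.] [ 0.5775 -0.1908  0.05  ]
top stand_hole1 0.84 [339. 246.] [ 0.5005 -0.2001  0.05  ]
top collar_mouth 0.69 [242. 235.] [0.5278 0.0628 0.089 ]
top mark 0.74 [205. 209.] [0.6025 0.1675 0.06  ]
top mark 0.33 [342. 243.] [ 0.5053 -0.2063  0.06  ]
top mark 0.17 [241. 154.] [0.7583 0.0681 0.06  ]
side {'rect': [314.9, 282.4, 11.9, 38.1], 'conf': 0.84}
side {'rect': [298.5, 232.2, 8.2, 14.5], 'conf': 0.73}
side {'rect': [315.0, 247.2, 5.6, 40.7], 'conf': 0.72}
side {'rect': [276.9, 249.5, 12.4, 31.2], 'conf': 0.67}
top {'rect': [347.1, 179.7, 12.5, 8.4], 'conf': 0.6}
top {'rect': [367.4, 189.9, 15.0, 15.0], 'conf': 0.47}
0.85
```

The candidates in the side view are white in the stand (277,246), aluminium in the stand (244,260, the pin vice), pink (314,283), red (325,265) and yellow (314,245). By the description, I choose the white one at (277,246) and check it in a crop.

Run:
```python
from h import *
a=cv2.imread('pics/side0.png')[205:310,215:345]; b=cv2.imread('pics/top0.png')[160:265,300:400]
c=cv2.imread('pics/top0.png')[185:265,170:270]
cv2.imwrite('pics/crop0.png',np.hstack([cv2.resize(x,(390,480),interpolation=cv2.INTER_CUBIC) for x in (a,b)]))
cv2.imwrite('pics/crop0c.png',cv2.resize(c,None,fx=6,fy=6,interpolation=cv2.INTER_CUBIC))
m=cam('wrist'); o=manip.get_obs()
for dz in (0,):
  for px in [(276,60),(276,120),(276,200),(276,260)]:
    # height .12 with tcp z .27
    p=onz('wrist',px,o['eef_pos'][2]-0.15)-o['eef_pos']; print(px,p)
```

```text
(276, 60) [ 0.10428549  0.04984272 -0.15      ]
(276, 120) [ 0.06058136  0.02930112 -0.15      ]
(276, 200) [-0.00430122 -0.00119468 -0.15      ]
(276, 260) [-0.05876547 -0.0267937  -0.15      ]
```

View pics/crop0.png

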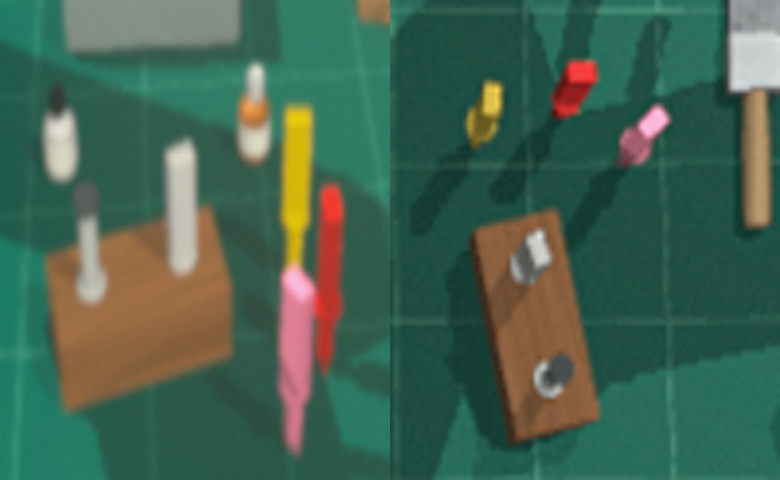

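View pics/crop0c.png

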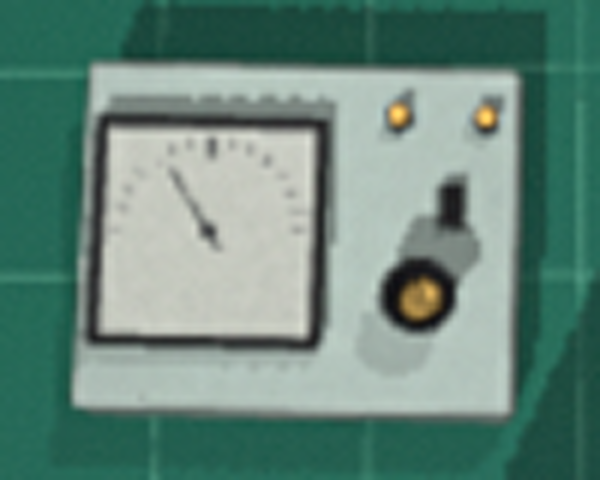

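Emit:
drive_tool(deltas="2 2.5 2 0 0 0;6 7.5 4 0 0 0;10 13 5 0 0 0;14 18 5 0 0 0;18 23 5 0 0 0;22 28 5 0 0 0;24.5 31 5 0 0 0;25 31.7 5 0 0 0;25 31.7 5 0 0 0", jaw=-1)

```text
time: 1.98
eef_pos: [0.505, -0.226, 0.2686]
eef_rot: [0.0, 0.976, 0.218, -0.0]
contact_force: [0.4, 1.0, 0.1]
grip_width: 1.002
```

Run:
```python
from h import *
cap('wrist','w1.png')
for t,z in {'tuner_handle':.095,'stand_hole0':.05,'stand_hole1':.05,'pin_vice':.007,'tuner':.007}.items():
    for d in manip.tip_of('wrist',t)[:3]:
      print(t,np.round(d['conf'],2),np.round(d['centre']),np.round(onz('wrist',d['centre'],z),4))
```

```text
tuner_handle 0.86 [274. 100.] [ 0.5795 -0.1897  0.095 ]
tuner_handle 0.85 [362.   8.] [ 0.6801 -0.2251  0.095 ]
tuner_handle 0.69 [391.  67.] [ 0.6497 -0.2721  0.095 ]
stand_hole0 0.62 [259. 168.] [ 0.5092 -0.2041  0.05  ]
stand_hole0 0.61 [274. 104.] [ 0.5767 -0.19    0.05  ]
stand_hole1 0.62 [259. 168.] [ 0.5092 -0.2041  0.05  ]
stand_hole1 0.61 [274. 104.] [ 0.5767 -0.19    0.05  ]
pin_vice 0.69 [260. 165.] [ 0.5052 -0.2048  0.007 ]
tuner 0.86 [286.  17.] [ 0.6643 -0.1633  0.007 ]
tuner 0.85 [339.  28.] [ 0.6791 -0.2208  0.007 ]
tuner 0.79 [273. 103.] [ 0.5773 -0.1884  0.007 ]
```

View pics/w1.png

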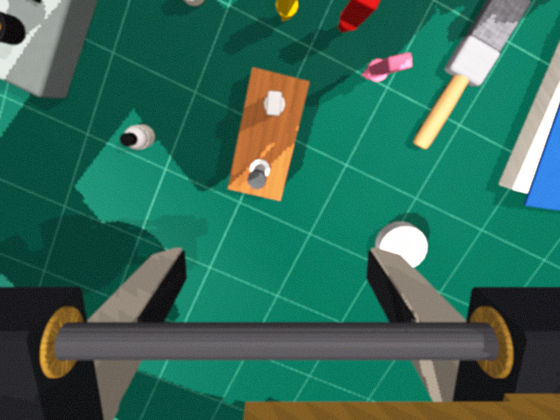

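Run:
```python
from h import *
im=cv2.imread('pics/w1.png')
cv2.imwrite('pics/c1.png',cv2.resize(im[80:130,240:310],None,fx=11,fy=11,interpolation=cv2.INTER_CUBIC))
```

```text
(no output)
```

View pics/c1.png

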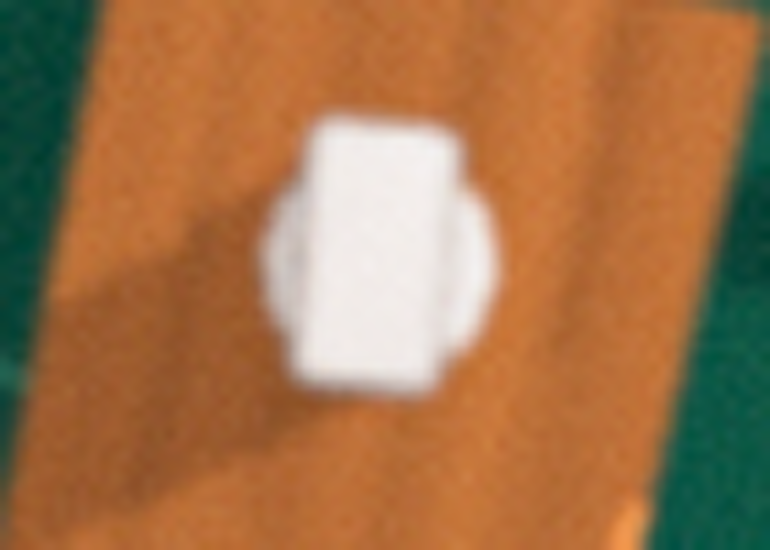

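Run:
```python
from h import *
q=np.array([(308,117),(465,127),(440,388),(288,380)])/11.+np.array([240,80])-.5+.5/11
P=np.array([onz('wrist',p,.122) for p in q]); print(P.round(4)); print(P.mean(0))
for i in range(4):
    d=P[(i+1)%4]-P[i]; print(np.linalg.norm(d), np.degrees(np.arctan2(d[1],d[0])))
q=np.array([(254,68),(309,80),(280,201),(228,189)])
P=np.array([onz('wrist',p,.05) for p in q]); print(P.round(4)); print(P.mean(0))
for i in range(4):
    d=P[(i+1)%4]-P[i]; print(np.linalg.norm(d), np.degrees(np.arctan2(d[1],d[0])))
# flange centre
q=np.array([(380,262)])/11.+np.array([240,80])-.5
print(onz('wrist',q[0],.054))
```

```text
[[ 0.584  -0.1814  0.122 ]
 [ 0.5884 -0.1925  0.122 ]
 [ 0.5702 -0.199   0.122 ]
 [ 0.5658 -0.1881  0.122 ]]
[ 0.57711273 -0.19025452  0.122     ]
0.012006983084974738 -68.38809513763381
0.019347901249353896 -160.43942718912143
0.011827310636641325 112.15915631347303
0.0194552145861908 20.102874875677273
[[ 0.5998 -0.1571  0.05  ]
 [ 0.6133 -0.2129  0.05  ]
 [ 0.4847 -0.2406  0.05  ]
 [ 0.4726 -0.1822  0.05  ]]
[ 0.54259609 -0.19821924  0.05      ]
0.057348528218900345 -76.47577080953421
0.13155093980928004 -167.81810713512476
0.05964681520243888 101.6596143985204
0.12968439143998034 11.16057568433524
[ 0.57728412 -0.19013007  0.054     ]
```

Emit:
drive_tool(deltas="3.6 1.8 -1 0 0 -2;7.2 3.6 -3 0 0 -4.6;7.2 3.6 -7 0 0 -4.6;7.2 3.6 -12 0 0 -4.6;7.2 3.6 -16 0 0 -4.6;7.2 3.6 -18.5 0 0 -4.6;7.2 3.6 -19.3 0 0 -4.6;7.2 3.6 -19.3 0 0 -4.6", jaw=-1)

```text
time: 3.28
eef_pos: [0.5768, -0.1906, 0.0759]
eef_rot: [-0.0, 0.984, 0.178, -0.0]
contact_force: [-0.2, -0.4, 0.9]
grip_width: 1.001
```

Emit:
drive_tool(deltas="0 0 0 0 0 0;0 0 0 0 0 0;0 0 0 0 0 0;0 0 0 0 0 0;0 0 0 0 0 0;0 0 0 0 0 0", jaw=1)

```text
time: 4.03
eef_pos: [0.5769, -0.1901, 0.0756]
eef_rot: [-0.0, 0.984, 0.178, -0.0]
contact_force: [-0.6, 0.1, -0.2]
grip_width: 0.408
```

Run:
```python
from h import *
o=manip.get_obs();print(o['eef_pos'],o['grip_width'],o['contact_force'],o['q'])
cap('wrist','w2.png')
```

```text
[ 0.57689295 -0.19010308  0.07557705] 0.40756725910259 [-0.59997293  0.13850365 -0.24772503] [-4.02726371e-01  2.59127632e-01  1.61059844e+00  1.79571882e-05
  1.27199443e+00  8.09539956e-01]
```

View pics/w2.png

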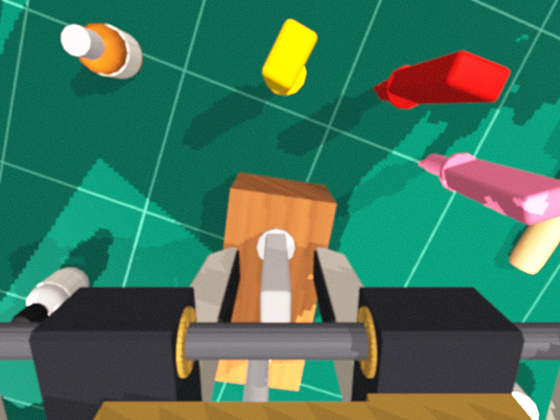

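Still closing (opening 38 mm), tool centred between the fingers. I'll let it close.

Emit:
drive_tool(deltas="0 0 0 0 0 0;0 0 0 0 0 0;0 0 0 0 0 0;0 0 0 0 0 0;0 0 0 0 0 0;0 0 0 0 0 0", jaw=1)

```text
time: 4.82
eef_pos: [0.5769, -0.1902, 0.0756]
eef_rot: [0.0, 0.984, 0.178, 0.0]
contact_force: [-0.0, -0.1, -0.6]
grip_width: 0.129
```

Emit:
drive_tool(deltas="0 0 1 0 0 0;0 0 4 0 0 0;0 0 8 0 0 0;-1 1 12 0 0 0;-4 6 13.5 0 0 0;-7 11 13.5 0 0 0;-10 16 13.5 0 0 0;-12 20 13.5 0 0 0;-12.2 21 13.5 0 0 0;-12.2 21 13.5 0 0 0")

```text
time: 6.08
eef_pos: [0.4554, 0.02, 0.2114]
eef_rot: [0.0, 0.984, 0.179, 0.001]
contact_force: [0.3, -0.5, -1.0]
grip_width: 0.128
```

Run:
```python
from h import *
o=manip.get_obs();print(o['eef_pos'],o['grip_width'],o['contact_force'])
cap('wrist','w3.png')
for t,z in {'collar_mouth':.089,'trimmer':.055,'needle_point':.06,'mark':.06,'unit':0}.items():
    for d in manip.tip_of('wrist',t)[:2]:
      print(t,np.round(d['conf'],2),np.round(d['centre'],1),np.round(onz('wrist',d['centre'],z),4))
```

```text
[0.45538338 0.02001258 0.21142196] 0.12833280689267326 [ 0.30670219 -0.46569054 -0.9553592 ]
collar_mouth 0.81 [250.2  88.7] [0.5341 0.0705 0.089 ]
trimmer 0.81 [250.8  92.9] [0.5317 0.0715 0.055 ]
mark 0.51 [250.4  93.9] [0.5305 0.0711 0.06  ]
unit 0.91 [212.   41.8] [0.5634 0.127  0.    ]
```

View pics/w3.png

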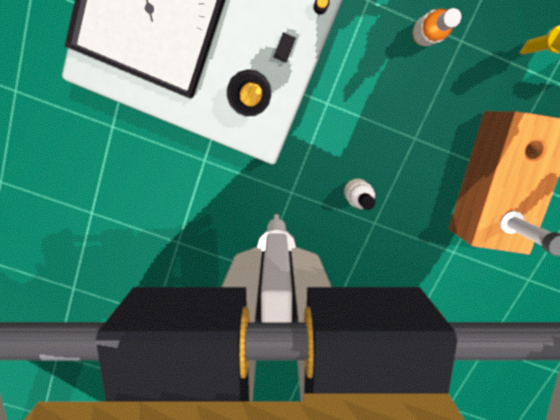

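Run:
```python
from h import *
im=cv2.imread('pics/w3.png')
cv2.imwrite('pics/c3.png',cv2.resize(im[60:130,200:310],None,fx=7,fy=7,interpolation=cv2.INTER_CUBIC))
c=cv2.imread('pics/side0.png')[145:225,225:305]
cv2.imwrite('pics/c3s.png',cv2.resize(c,None,fx=7,fy=7,interpolation=cv2.INTER_CUBIC))
```

```text
(no output)
```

View pics/c3.png

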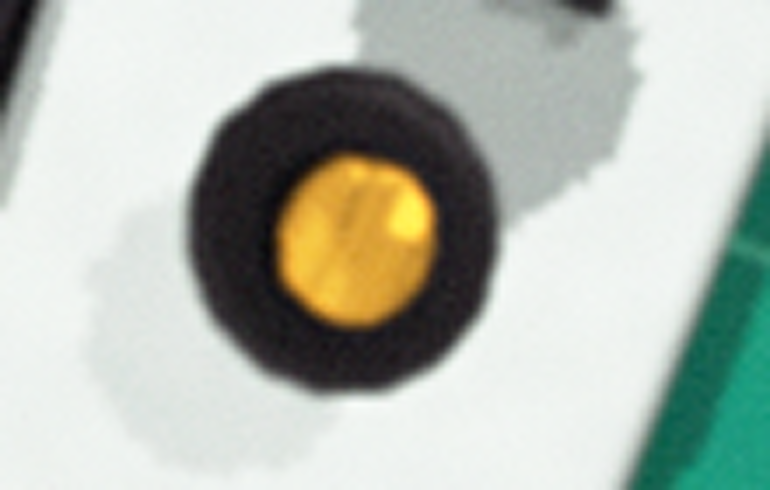

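View pics/c3s.png

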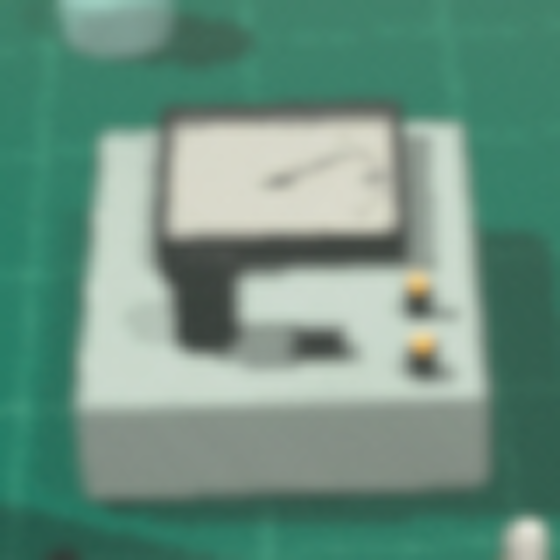

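Emit:
drive_tool(deltas="0 0 -3 0 0 0;0 0 -7 0 0 0;0 0 -9 0 0 0;0 0 -9 0 0 0")

```text
time: 6.88
eef_pos: [0.4534, 0.0195, 0.1187]
eef_rot: [-0.001, 0.984, 0.178, -0.002]
contact_force: [-0.7, -0.4, -0.6]
grip_width: 0.129
```

Run:
```python
from h import *
o=manip.get_obs();print(o['eef_pos'],o['grip_width'],o['contact_force'])
im=cap('wrist','w4.png')
for t,z in {'collar_mouth':.089,'trimmer':.055}.items():
    for d in manip.tip_of('wrist',t)[:2]:
      print(t,np.round(d['conf'],2),np.round(d['centre'],1),np.round(onz('wrist',d['centre'],z),4))
c=cam('wrist'); print(c['eye'])
u,v=[int(x) for x in manip.tip_of('wrist','collar_mouth')[0]['centre']]
a=max(v-40,0);s=im[a:v+40,u-50:u+50,::-1]; print(u-50,a)
cv2.imwrite('pics/c4.png',cv2.resize(s,None,fx=7,fy=7,interpolation=cv2.INTER_CUBIC))
```

```text
[0.45342983 0.01947195 0.11868974] 0.12947103360013326 [-0.68010106 -0.35113783 -0.61560358]
collar_mouth 0.87 [237.1  78.5] [0.5344 0.0718 0.089 ]
trimmer 0.77 [243.6  85.1] [0.5338 0.0711 0.055 ]
[0.52799227 0.04740303 0.28770995]
187 38
```

View pics/w4.png

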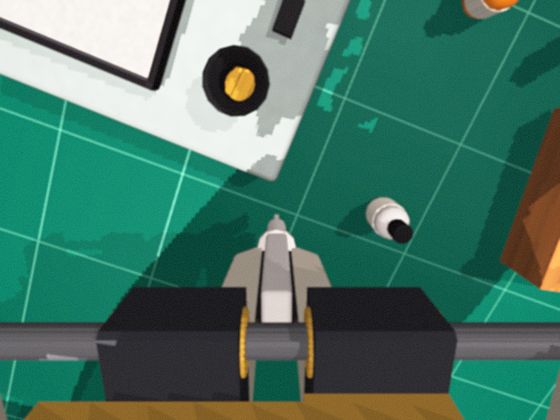

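View pics/c4.png

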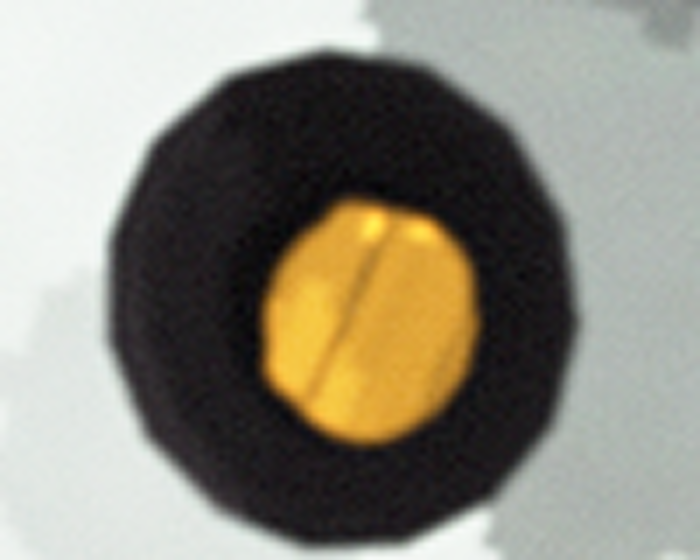

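Run:
```python
from h import *
# cam pose now (arm at rest)
f=lambda p,z:onz('wrist',p,z)
A=lambda d:np.degrees(np.arctan2(d[1],d[0]))
for z in (.065,.071,.078):
  a=f((310/7+186.6,395/7+37.6),z);b=f((395/7+186.6,235/7+37.6),z);print('slot',A(b-a))
im=cv2.imread('pics/w4.png'); g=im[30:130,190:285].max(2)
m=(g<75).astype(np.uint8)
cs,_=cv2.findContours(m,cv2.RETR_EXTERNAL,cv2.CHAIN_APPROX_NONE); c=max(cs,key=cv2.contourArea)
e=cv2.fitEllipse(c); print(e); p=np.array(e[0])+(190,30); print('rim',p,f(p,.089))
y=im[30:130,190:285].astype(int); m=((y[...,2]-y[...,0])>80).astype(np.uint8)
cs,_=cv2.findContours(m,cv2.RETR_EXTERNAL,cv2.CHAIN_APPROX_NONE); c=max(cs,key=cv2.contourArea)
e=cv2.fitEllipse(c);p=np.array(e[0])+(190,30); print('brass',e,p,f(p,.073),f(p,.065))
a=f((275,179),.055);b=f((0,73),.055);c=f((350,5),.055);print(a,A(b-a),A(c-a))
th=np.radians((A(c-a)+A(b-a)-90)/2); Rm=np.array([[np.cos(th),-np.sin(th)],[np.sin(th),np.cos(th)]])
print('collar from corner',np.degrees(th),a[:2]+Rm@np.array([50,42])/1000)
```

```text
slot -10.133524071923222
slot -10.133524071923164
slot -10.133524071923128
((45.49039077758789, 50.3935546875), (64.49492645263672, 68.9117660522461), 166.0671844482422)
rim [235.49039078  80.39355469] [0.53391101 0.07252574 0.089     ]
brass ((49.41925048828125, 53.51951599121094), (29.31707000732422, 33.4730224609375), 16.59989356994629) [239.41925049  83.51951599] [0.53357047 0.07188147 0.073     ] [0.5337751  0.07278978 0.065     ]
[0.48525106 0.03200826 0.055     ] 89.17559215765579 -2.4880166967684803
collar from corner -1.6562122695563488 [0.53644407 0.07254559]
```

Emit:
drive_tool(deltas="0 0 3 0 0 8;0 0 7 0 0 18;1 0 9 0 0 28;3 1 9 0 0 38;5 1 9 0 0 48;7 2 9 0 0 58;9 2 9 0 0 68;11 3 9 0 0 78;13 3.5 9 0 0 88;15 3.9 9 0 0 98;15.5 3.9 8 0 0 108;15.5 3.9 7 0 0 118;15.5 3.9 6 0 0 128;15.5 3.9 5 0 0 138;15.5 3.9 5 0 0 146;15.5 3.9 5 0 0 149.5;15.5 3.9 5 0 0 149.5;15.5 3.9 5 0 0 149.5")

```text
time: 9.32
eef_pos: [0.6103, 0.0588, 0.1714]
eef_rot: [0.001, 0.088, 0.996, 0.0]
contact_force: [-0.2, 0.2, -0.2]
grip_width: 0.124
```

```bash
cat > look.py <<'E'
from h import *
import sys
def look(name,zs=(.073,.065)):
    o=manip.get_obs();print(o['time'],o['eef_pos'],o['eef_rot'].round(4),o['q'].round(2),o['grip_width'],o['contact_force'])
    im=cap('wrist',name)
    d=manip.tip_of('wrist','collar_mouth')
    if not d: print('none'); return
    print(d[0]); u,v=[int(x) for x in d[0]['centre']]
    a=max(v-50,0);b=max(u-50,0)
    s=im[a:v+50,b:u+50,::-1]; cv2.imwrite('pics/c'+name,cv2.resize(s,None,fx=6,fy=6,interpolation=cv2.INTER_CUBIC)); print('crop',b,a)
    m=(s.max(2)<75).astype(np.uint8)
    cs,_=cv2.findContours(m,cv2.RETR_EXTERNAL,cv2.CHAIN_APPROX_NONE); c=min((c for c in cs if cv2.contourArea(c)>500),key=lambda c:abs(c.mean((0,1))-[u-b,v-a]).sum())
    e=cv2.fitEllipse(c); p=np.array(e[0])+(b,a); print('rim',e,p,onz('wrist',p,.089))
    y=s.astype(int); m=((y[...,2]-y[...,0])>80).astype(np.uint8)
    cs,_=cv2.findContours(m,cv2.RETR_EXTERNAL,cv2.CHAIN_APPROX_NONE); c=max(cs,key=cv2.contourArea)
    e=cv2.fitEllipse(c);p=np.array(e[0])+(b,a); print('brass',e,p,[onz('wrist',p,z) for z in zs])
E
python3 -c "
from look import *
look('w5.png')"
```

```text
9.325 [0.6103482  0.05883167 0.17139214] [6.000e-04 8.750e-02 9.962e-01 0.000e+00] [ 0.01  0.19  1.51 -0.    1.44 -1.38] 0.12377883355276764 [-0.21701886  0.18788298 -0.23810361]
{'centre': [274.8, 96.1], 'conf': 0.86}
crop 224 46
rim ((48.87044143676758, 54.79969024658203), (50.226924896240234, 52.77903366088867), 175.26443481445312) [272.87044144 100.79969025] [0.52985088 0.07170263 0.089     ]
brass ((49.51569747924805, 55.82162094116211), (24.4744873046875, 26.03688621520996), 177.0511932373047) [273.51569748 101.82162094] [array([0.53036863, 0.07194925, 0.073     ]), array([0.53026712, 0.07191687, 0.065     ])]
```

View pics/w5.png

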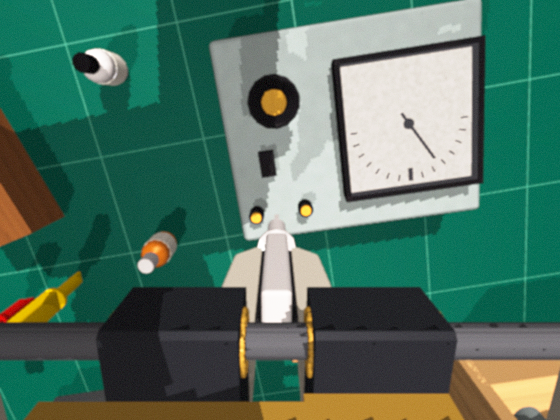

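View pics/cw5.png

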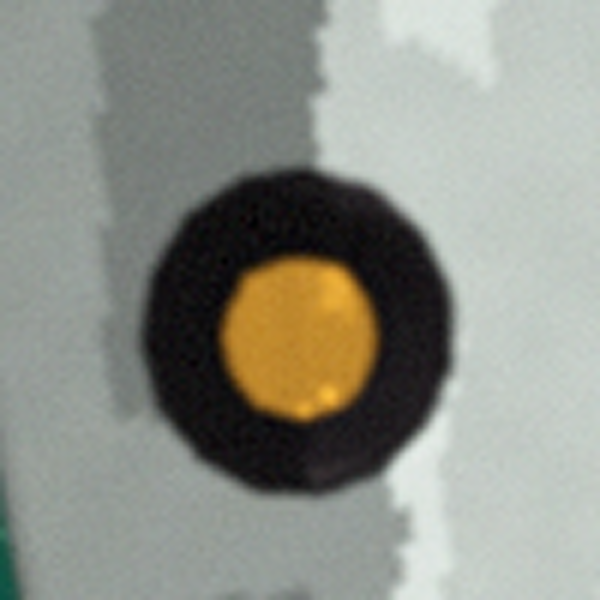

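Run:
```python
from h import *
A=lambda d:np.degrees(np.arctan2(d[1],d[0]))
im=cv2.imread('pics/w5.png')
cv2.imwrite('pics/c5n.png',cv2.resize(im[85:200,340:480],None,fx=5,fy=5,interpolation=cv2.INTER_CUBIC))
f=lambda p,z=.07:onz('wrist',p,z)
p,t,k=f((408,123)),f((433,157)),f((411,174))
print(p,A(t-p),A(k-p),np.linalg.norm(k-p),np.linalg.norm(t-p))
c=[f(q) for q in [(334,62),(484,39),(480,181),(348,199)]]
for i in range(4): d=c[(i+1)%4]-c[i];print(A(d),np.linalg.norm(d))
print([proj('wrist',(.532,.0715,z)) for z in (.089,.065)])
```

```text
[0.56211227 0.16667448 0.07      ] 30.754964273444315 -0.5978249317546707 0.03845402988581205 0.032931036454016085
88.18610269505609 0.10394429634510845
-2.3377895301513236 0.10067943916676815
-91.90845404395111 0.10178982474981674
178.88955525769262 0.1005148197550359
[array([273.13547984, 104.146126  ]), array([273.37108016, 104.34147924])]
```

View pics/c5n.png

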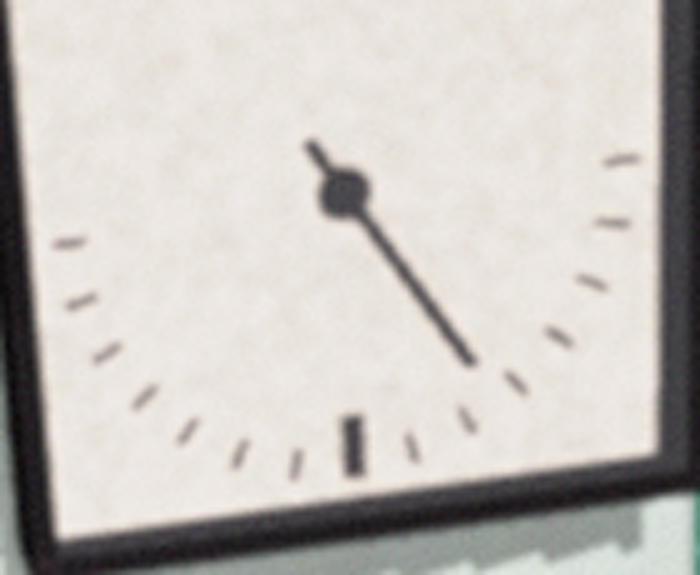

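Emit:
drive_tool(deltas="-2 0.3 0 0 0 0;-5 0.8 0 0 0 0;-7.5 1.2 0 0 0 0;-8 1.3 0 0 0 0;-8 1.3 0 0 0 0;-8 1.3 -1 0 0 0;-8 1.3 -1.7 0 0 0;-8 1.3 -1.7 0 0 0")

```text
time: 10.42
eef_pos: [0.5293, 0.0717, 0.1521]
eef_rot: [-0.001, 0.087, 0.996, -0.0]
contact_force: [1.2, 0.1, 0.1]
grip_width: 0.128
```

Run:
```python
from h import *
for i in range(2):
  im=cap('wrist','w6.png'); o=manip.get_obs(); print(o['eef_pos'],o['contact_force'],o['ft_torque'])
im=cap('side','s6.png'); cv2.imwrite('pics/cs6.png',cv2.resize(im[120:230,200:320,::-1],None,fx=5,fy=5,interpolation=cv2.INTER_CUBIC))
```

```text
[0.52961884 0.07172928 0.15274232] [ 0.19054621 -0.04531317 -0.18501872] [ 0.09256126 -0.11321515 -0.02330494]
[0.52989931 0.07175598 0.1532579 ] [-0.19984385  0.5769125  -0.18234775] [ 0.04865126 -0.06371952 -0.02184822]
```

View pics/w6.png

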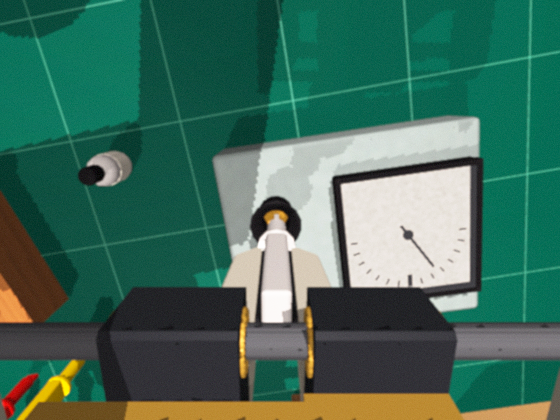

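View pics/cs6.png

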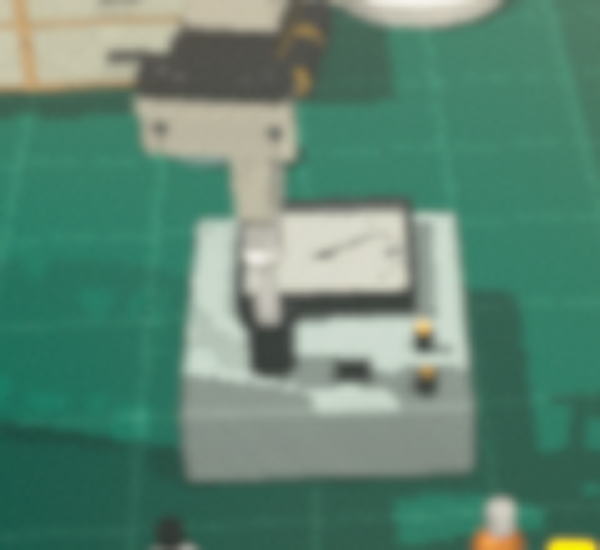

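Emit:
drive_tool(deltas="0 0 -0.2 0 0 0;0 0 -0.5 0 0 0;0 0 -0.5 0 0 0;0 0 -0.5 0 0 0")

```text
time: 11.08
eef_pos: [0.5299, 0.0719, 0.1486]
eef_rot: [-0.0, 0.087, 0.996, -0.0]
contact_force: [-0.8, 0.7, 0.2]
grip_width: 0.127
```

Emit:
drive_tool(deltas="0 0 -0.1 0 0 0;0 0 -0.15 0 0 0;0 0 -0.15 0 0 0;0 0 -0.15 0 0 0")

```text
time: 11.58
eef_pos: [0.5299, 0.0718, 0.1471]
eef_rot: [-0.0, 0.087, 0.996, -0.0]
contact_force: [-0.3, 0.4, 0.0]
grip_width: 0.125
```

Emit:
drive_tool(deltas="0 0 -0.1 0 0 0;0 0 -0.1 0 0 0;0 0 -0.1 0 0 0")

```text
time: 11.95
eef_pos: [0.5299, 0.0718, 0.1461]
eef_rot: [-0.0, 0.087, 0.996, -0.0]
contact_force: [-0.2, 1.0, 0.4]
grip_width: 0.128
```

Emit:
drive_tool(deltas="0 0 -0.1 0 0 0;0 0 -0.1 0 0 0;0 0 -0.1 0 0 0")

```text
time: 12.32
eef_pos: [0.5299, 0.0719, 0.1451]
eef_rot: [-0.0, 0.087, 0.996, 0.0]
contact_force: [-0.8, 0.1, 0.3]
grip_width: 0.133
```

Emit:
drive_tool(deltas="0 0 -0.1 0 0 0;0 0 -0.1 0 0 0;0 0 -0.1 0 0 0")

```text
time: 12.7
eef_pos: [0.5299, 0.0719, 0.1441]
eef_rot: [-0.0, 0.087, 0.996, 0.0]
contact_force: [0.1, 0.3, -0.1]
grip_width: 0.131
```

Emit:
drive_tool(deltas="0 0 -0.1 0 0 0;0 0 -0.1 0 0 0;0 0 -0.1 0 0 0")

```text
time: 13.08
eef_pos: [0.5299, 0.0719, 0.1431]
eef_rot: [-0.0, 0.087, 0.996, -0.0]
contact_force: [-0.9, 0.0, -1.3]
grip_width: 0.128
```

Emit:
drive_tool(deltas="0 0 -0.1 0 0 0;0 0 -0.1 0 0 0;0 0 -0.1 0 0 0")

```text
time: 13.45
eef_pos: [0.5299, 0.0719, 0.1421]
eef_rot: [-0.0, 0.087, 0.996, 0.0]
contact_force: [-0.3, 0.6, -0.4]
grip_width: 0.127
```

Emit:
drive_tool(deltas="0 0 -0.1 0 0 0;0 0 -0.1 0 0 0;0 0 -0.1 0 0 0")

```text
time: 13.82
eef_pos: [0.5299, 0.0719, 0.1411]
eef_rot: [-0.0, 0.087, 0.996, 0.0]
contact_force: [-0.6, 0.0, -0.3]
grip_width: 0.129
```

Emit:
drive_tool(deltas="0 0 -0.1 0 0 0;0 0 -0.1 0 0 0;0 0 -0.1 0 0 0")

```text
time: 14.2
eef_pos: [0.5299, 0.0719, 0.1401]
eef_rot: [-0.0, 0.087, 0.996, 0.0]
contact_force: [0.6, -0.1, 0.3]
grip_width: 0.126
```

Emit:
drive_tool(deltas="0 0 -0.1 0 0 0;0 0 -0.1 0 0 0;0 0 -0.1 0 0 0")

```text
time: 14.58
eef_pos: [0.5299, 0.0719, 0.1391]
eef_rot: [-0.0, 0.087, 0.996, 0.0]
contact_force: [0.1, -0.3, -0.2]
grip_width: 0.126
```

Emit:
drive_tool(deltas="0 0 -0.1 0 0 0;0 0 -0.1 0 0 0;0 0 -0.1 0 0 0")

```text
time: 14.95
eef_pos: [0.5299, 0.0718, 0.1381]
eef_rot: [-0.0, 0.087, 0.996, -0.0]
contact_force: [-0.8, 0.2, -0.9]
grip_width: 0.126
```

Emit:
drive_tool(deltas="0 0 -0.1 0 0 0;0 0 -0.1 0 0 0;0 0 -0.1 0 0 0")

```text
time: 15.32
eef_pos: [0.5299, 0.0718, 0.1371]
eef_rot: [-0.0, 0.087, 0.996, -0.0]
contact_force: [-0.1, 0.4, -0.9]
grip_width: 0.128
```

Emit:
drive_tool(deltas="0 0 -0.1 0 0 0;0 0 -0.1 0 0 0;0 0 -0.1 0 0 0")

```text
time: 15.7
eef_pos: [0.5299, 0.0719, 0.1361]
eef_rot: [-0.0, 0.087, 0.996, -0.0]
contact_force: [0.3, 0.4, -0.1]
grip_width: 0.127
```

Emit:
drive_tool(deltas="0 0 -0.1 0 0 0;0 0 -0.1 0 0 0;0 0 -0.1 0 0 0")

```text
time: 16.08
eef_pos: [0.5299, 0.0719, 0.1351]
eef_rot: [-0.0, 0.087, 0.996, 0.0]
contact_force: [0.7, 0.1, -0.2]
grip_width: 0.129
```

Emit:
drive_tool(deltas="0 0 -0.1 0 0 0;0 0 -0.1 0 0 0;0 0 -0.1 0 0 0")

```text
time: 16.45
eef_pos: [0.5299, 0.0718, 0.1341]
eef_rot: [-0.0, 0.087, 0.996, -0.0]
contact_force: [0.3, 0.5, -0.4]
grip_width: 0.126
```

Emit:
drive_tool(deltas="0 0 -0.1 0 0 0;0 0 -0.1 0 0 0;0 0 -0.1 0 0 0")

```text
time: 16.82
eef_pos: [0.5299, 0.0719, 0.1331]
eef_rot: [-0.0, 0.087, 0.996, 0.0]
contact_force: [-0.3, -0.5, -1.2]
grip_width: 0.127
```

Emit:
drive_tool(deltas="0 0 -0.1 0 0 0;0 0 -0.1 0 0 0;0 0 -0.1 0 0 0")

```text
time: 17.2
eef_pos: [0.5299, 0.0718, 0.1321]
eef_rot: [-0.0, 0.087, 0.996, -0.0]
contact_force: [-0.6, 0.5, -0.4]
grip_width: 0.129
```

Run:
```python
from h import *
for i in range(2):
  im=cap('wrist','w7.png'); o=manip.get_obs(); print(o['eef_pos'],o['contact_force'],o['ft_torque'])
cv2.imwrite('pics/cw7.png',cv2.resize(im[180:300,215:335,::-1],None,fx=5,fy=5,interpolation=cv2.INTER_CUBIC))
im=cap('side','s7.png'); cv2.imwrite('pics/cs7.png',cv2.resize(im[120:230,200:320,::-1],None,fx=5,fy=5,interpolation=cv2.INTER_CUBIC))
```

```text
[0.52990511 0.07182754 0.13210453] [ 0.12836968  0.67963318 -0.31915162] [ 0.02209592 -0.11764492 -0.02995553]
[0.52988342 0.07183311 0.13209228] [ 0.16273856 -0.50263501  0.47343743] [-0.01176088 -0.135117    0.00873882]
```

View pics/cw7.png

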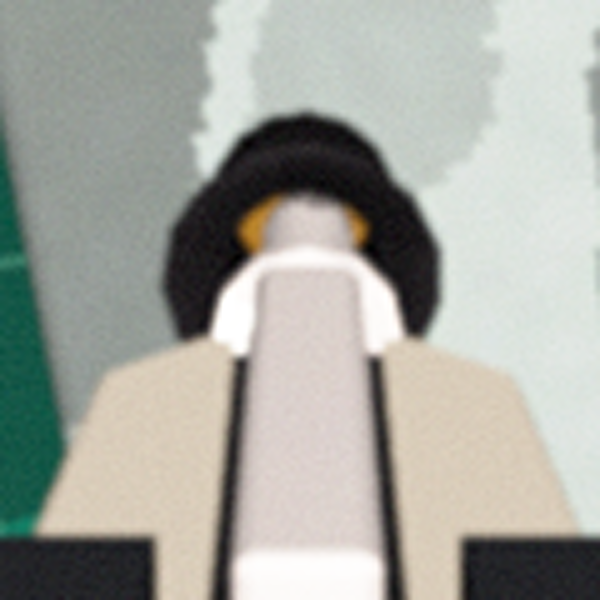

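View pics/cs7.png

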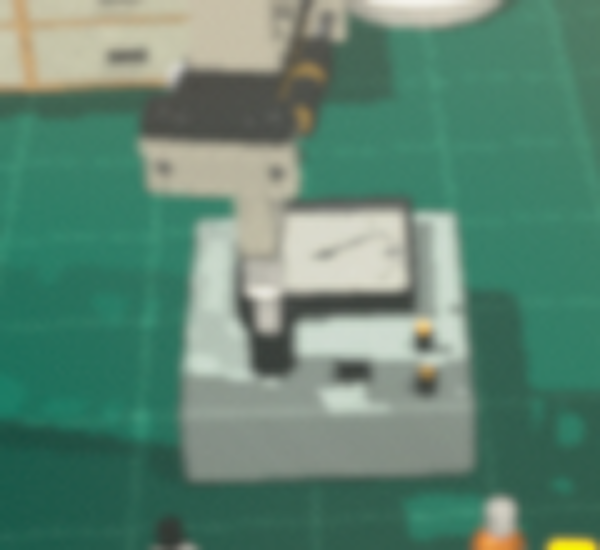

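Emit:
drive_tool(deltas="0 0 -0.1 0 0 0;0 0 -0.1 0 0 0;0 0 -0.1 0 0 0")

```text
time: 17.73
eef_pos: [0.5299, 0.0719, 0.1311]
eef_rot: [0.0, 0.087, 0.996, -0.0]
contact_force: [0.1, -0.3, -0.4]
grip_width: 0.127
```

Emit:
drive_tool(deltas="0 0 -0.1 0 0 0;0 0 -0.1 0 0 0;0 0 -0.1 0 0 0")

```text
time: 18.1
eef_pos: [0.5299, 0.0718, 0.1301]
eef_rot: [0.0, 0.087, 0.996, -0.0]
contact_force: [-0.4, -0.8, -0.3]
grip_width: 0.13
```

Emit:
drive_tool(deltas="0 0 -0.1 0 0 0;0 0 -0.1 0 0 0;0 0 -0.1 0 0 0")

```text
time: 18.48
eef_pos: [0.53, 0.0718, 0.1293]
eef_rot: [0.0, 0.087, 0.996, -0.0]
contact_force: [-0.0, -0.4, 0.8]
grip_width: 0.131
```

Run:
```python
from h import *
F=[]
for i in range(4):
  im=cap('wrist','w8.png'); o=manip.get_obs(); F.append(o['contact_force']); print(o['eef_pos'],o['contact_force'].round(2),o['ft_torque'].round(3))
```

```text
[0.52999906 0.07182964 0.12925886] [-0.57 -1.38 -0.15] [-0.062 -0.095 -0.009]
[0.53001166 0.07182831 0.12925937] [ 0.4  -0.73  1.28] [-0.134 -0.104  0.006]
[0.53000599 0.07183175 0.12924231] [-0.4  -1.34  0.96] [-0.082 -0.123  0.038]
[0.53001048 0.07182105 0.12922236] [-0.28  0.15  0.01] [-0.087 -0.117 -0.038]
```

Emit:
drive_tool(deltas="0 0 0.08 0 0 0;0 0 0.08 0 0 -4;0 0 0.08 0 0 -8;0 0 0.08 0 0 -12;0 0 0.08 0 0 -15;0 0 0.08 0 0 -15")

```text
time: 19.42
eef_pos: [0.5297, 0.0715, 0.1298]
eef_rot: [-0.0, 0.216, 0.976, -0.0]
contact_force: [-1.1, -2.1, -0.3]
grip_width: 0.128
```

```bash
cat > needle.py <<'E'
from h import *
A=lambda d:np.degrees(np.arctan2(d[1],d[0]))
def needle(name,z=.07):
    o=manip.get_obs(); m=cam('wrist'); im=cap('wrist',name)
    o2=manip.get_obs()
    print(o['time'],o['eef_pos'].round(4),'yaw',np.degrees(2*np.arctan2(o['eef_rot'][2],o['eef_rot'][1])).round(2),'F',o['contact_force'].round(2),o2['contact_force'].round(2),'T',o['ft_torque'].round(3),'q6',o['q'][5].round(2))
    # rectify: meter plane, 4 px/mm, centre at pivot approx, unit x up
    th=np.radians(-1.5); ux=np.array([np.cos(th),np.sin(th),0]); uy=np.array([-np.sin(th),np.cos(th),0]); c0=np.array([.5615,.1667,z])
    src=[];dst=[]
    for a,b in [(-.055,-.055),(-.055,.055),(.055,.055),(.055,-.055)]:
        src.append(proj('wrist',c0+a*ux+b*uy,m)); dst.append((240-b*4000,240-a*4000))
    H=cv2.getPerspectiveTransform(np.float32(src),np.float32(dst))
    r=cv2.warpPerspective(im[...,::-1],H,(480,480),flags=cv2.INTER_CUBIC); cv2.imwrite('pics/n'+name,r)
E
python3 -c "
from needle import *
needle('w9.png')"
```

```text
19.425 [0.5297 0.0715 0.1298] yaw 155.05 F [-1.14 -2.08 -0.35] [-0.61 -1.94  1.  ] T [-0.563  0.136  0.052] q6 -1.1
```

View pics/nw9.png

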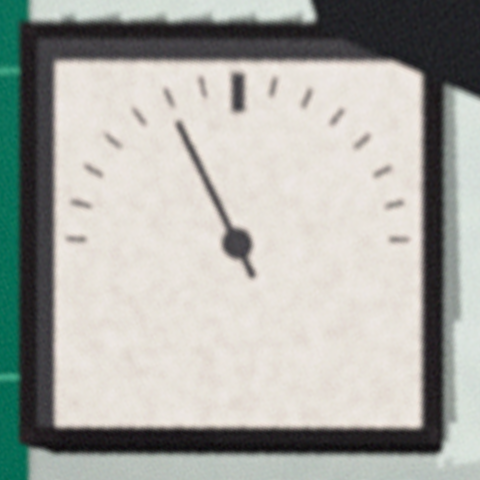

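View pics/w9.png

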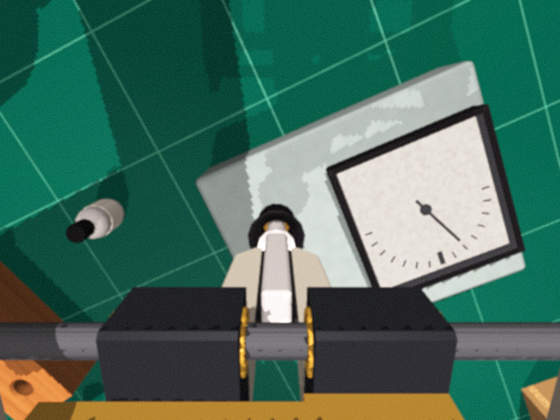

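Emit:
drive_tool(deltas="-0.02 -0.04 0 0 0 0;-0.03 -0.07 0 0 0 -4;-0.03 -0.07 0 0 0 -8;-0.03 -0.07 0 0 0 -12;-0.03 -0.07 0 0 0 -15;-0.03 -0.07 0 0 0 -15")

```text
time: 20.23
eef_pos: [0.5296, 0.0714, 0.1299]
eef_rot: [-0.0, 0.341, 0.94, 0.0]
contact_force: [-0.4, 0.3, -0.5]
grip_width: 0.129
```

```bash
python3 -c "
from needle import *
needle('w10.png')"
```

```text
20.225 [0.5296 0.0714 0.1299] yaw 140.1 F [-0.38  0.26 -0.52] [ 0.01 -0.46 -0.77] T [-0.067 -0.088 -0.02 ] q6 -0.84
```

View pics/nw10.png

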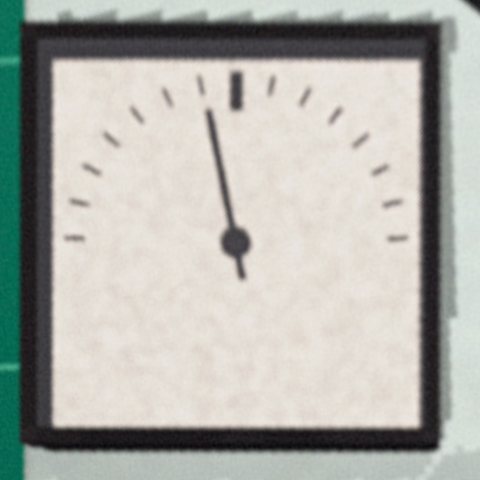

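Emit:
drive_tool(deltas="0 0 0 0 0 -4;0 0 0 0 0 -8;0 0 0 0 0 -11;0 0 0 0 0 -11")

```text
time: 20.78
eef_pos: [0.5297, 0.0715, 0.1299]
eef_rot: [-0.0, 0.429, 0.903, 0.0]
contact_force: [0.8, 1.2, -0.3]
grip_width: 0.128
```

```bash
python3 -c "
from needle import *
needle('w11.png')"
```

```text
20.775 [0.5297 0.0715 0.1299] yaw 129.14 F [ 0.82  1.23 -0.3 ] [ 1.    0.21 -0.83] T [ 0.207 -0.185  0.067] q6 -0.65
```

View pics/nw11.png

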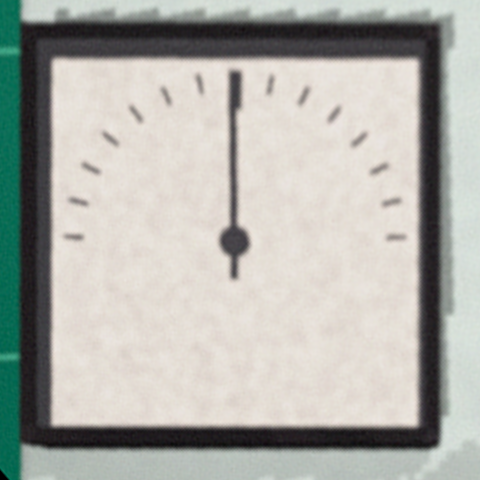

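Run:
```python
import cv2
im=cv2.imread('pics/nw11.png'); cv2.imwrite('pics/nz.png',cv2.resize(im[60:300,190:290],None,fx=2.4,fy=2.4,interpolation=cv2.INTER_CUBIC))
a=im.max(2)
for y in range(62,285,8):
    r=255.-a[y,205:265].astype(float); r-=r.min()+40; r[r<0]=0
    print(y, round((r*range(205,265)).sum()/max(r.sum(),1),2), int(r.max()))
```

```text
62 0.0 0
70 234.12 37
78 234.9 129
86 234.8 127
94 234.69 125
102 234.47 129
110 232.73 118
118 232.27 108
126 232.58 111
134 232.72 115
142 232.76 113
150 232.67 114
158 232.6 109
166 232.63 112
174 232.78 112
182 233.15 108
190 233.33 113
198 233.33 112
206 233.31 114
214 233.12 116
222 233.19 109
230 233.86 120
238 233.87 127
246 234.58 124
254 234.52 123
262 233.9 109
270 233.7 114
278 233.91 49
```

View pics/nz.png

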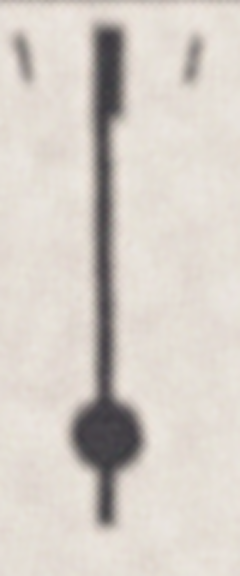

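Emit:
drive_tool(deltas="0 0 0 0 0 -1;0 0 0 0 0 -1;0 0 0 0 0 -1")

```text
time: 21.2
eef_pos: [0.5297, 0.0713, 0.1299]
eef_rot: [0.0, 0.438, 0.899, 0.0]
contact_force: [0.2, 1.8, -1.0]
grip_width: 0.127
```

Emit:
drive_tool(deltas="0 0 0 0 0 3;0 0 0 0 0 6;0 0 0 0 0 6")

```text
time: 21.58
eef_pos: [0.5297, 0.071, 0.13]
eef_rot: [0.0, 0.39, 0.921, -0.0]
contact_force: [0.3, 0.1, -0.9]
grip_width: 0.129
```

```bash
cat >> needle.py <<'E'
def prof(name):
    a=cv2.imread('pics/n'+name).max(2); P=[]
    for y in range(76,285,4):
        r=255.-a[y,205:265].astype(float); r-=r.min()+40; r[r<0]=0
        P.append((y,(r*range(205,265)).sum()/max(r.sum(),1)))
    P=np.array(P); n=P[((P[:,0]>118)&(P[:,0]<218))|(P[:,0]>262)&(P[:,0]<275)]; k=P[P[:,0]<100].mean(0)
    pv=np.array([P[(P[:,0]>232)&(P[:,0]<252),1].mean(),241])
    s=np.polyfit(n[:,0],n[:,1],1)
    print('needle deg left of up',np.degrees(s[0]),'mark deg left',np.degrees(np.arctan((pv[0]-k[1])/(241-k[0]))),pv,k)
E
python3 -c "
from needle import *
needle('w12.png');prof('w11.png');prof('w12.png')"
```

```text
21.575 [0.5297 0.071  0.13  ] yaw 134.03 F [ 0.33  0.12 -0.91] [ 0.31  0.23 -1.1 ] T [ 0.234 -0.153  0.021] q6 -0.73
needle deg left of up 0.506524295675986 mark deg left -0.23246558544452675 [234.18623328 241.        ] [ 86.         234.81511666]
needle deg left of up -0.2172995606879178 mark deg left -0.2545144895159515 [234.59044138 241.        ] [ 86.         235.27897386]
```

View pics/nw12.png

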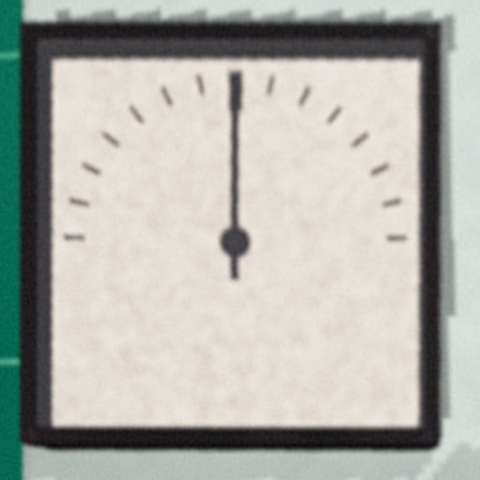

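Emit:
drive_tool(deltas="0 0 0.3 0 0 0;0 0 0.8 0 0 0;0 0 1.5 0 0 0;0 0 2.5 0 0 0;0 0 4 0 0 0;0 0 5.5 0 0 0;0 0 7 0 0 0;0 0 7 0 0 0")

```text
time: 22.62
eef_pos: [0.5308, 0.0712, 0.2021]
eef_rot: [0.002, 0.39, 0.921, 0.001]
contact_force: [0.5, 0.9, -0.9]
grip_width: 0.128
```

```bash
python3 -c "
from needle import *
needle('w13.png');prof('w13.png')"
```

```text
22.625 [0.5308 0.0712 0.2021] yaw 134.04 F [ 0.54  0.92 -0.91] [-0.1  -0.18 -1.06] T [ 0.015 -0.122  0.002] q6 -0.73
needle deg left of up -0.22504722278971595 mark deg left -0.1786478341334523 [233.44556153 241.        ] [ 86.         233.92885199]
```

View pics/nw13.png

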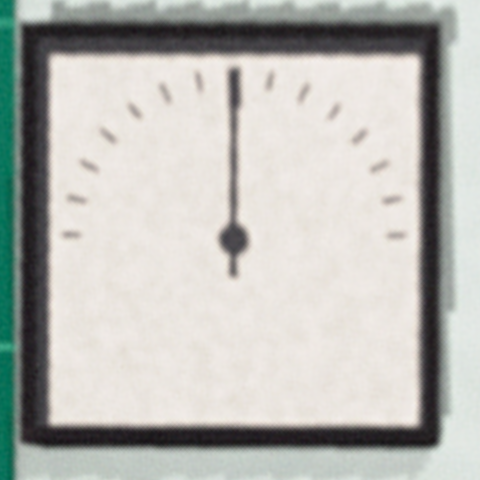

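View pics/w13.png

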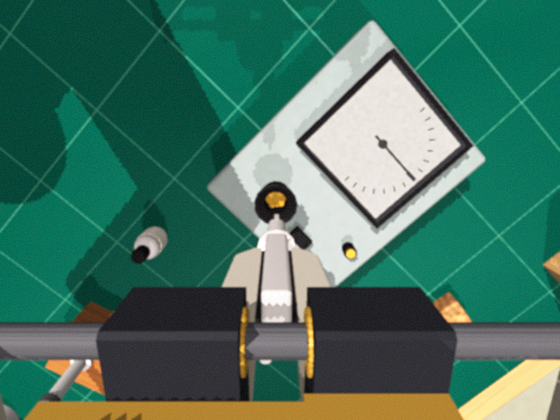

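Emit:
drive_tool(deltas="0.3 -1.5 0 0 0 -5;0.8 -4 0 0 0 -15;1.4 -7.5 0 0 0 -25;2 -11 0 0 0 -35;2.6 -14.5 0 0 0 -45;3.2 -18 0 0 0 -55;3.8 -21.5 0 0 0 -65;4.4 -24.5 0 0 0 -75;4.7 -26.1 0 0 0 -85;4.7 -26.1 0 0 0 -95;4.7 -26.1 -1 0 0 -104;4.7 -26.1 -3 0 0 -111;4.7 -26.1 -4.5 0 0 -113.5;4.7 -26.1 -5 0 0 -113.5;4.7 -26.1 -5 0 0 -113.5;4.7 -26.1 -5 0 0 -113.5")

```text
time: 24.68
eef_pos: [0.5771, -0.19, 0.1507]
eef_rot: [0.0, 0.984, 0.179, 0.0]
contact_force: [-0.2, 0.1, -1.3]
grip_width: 0.127
```

Run:
```python
from h import *
o=manip.get_obs(); print(o['time'],o['eef_pos'],np.degrees(2*np.arctan2(o['eef_rot'][2],o['eef_rot'][1])),o['eef_rot'],o['contact_force'])
im=cap('wrist','w14.png')
cv2.imwrite('pics/cw14.png',cv2.resize(im[170:300,200:350,::-1],None,fx=5,fy=5,interpolation=cv2.INTER_CUBIC))
im=cap('side','s14.png'); cv2.imwrite('pics/cs14.png',cv2.resize(im[200:310,210:330,::-1],None,fx=5,fy=5,interpolation=cv2.INTER_CUBIC))
```

```text
24.675 [ 0.5770549  -0.19001382  0.15070539] 20.58022611597973 [2.94899636e-04 9.83915737e-01 1.78632408e-01 4.45071869e-04] [-0.17046814  0.12158353 -1.27188716]
```

View pics/cw14.png

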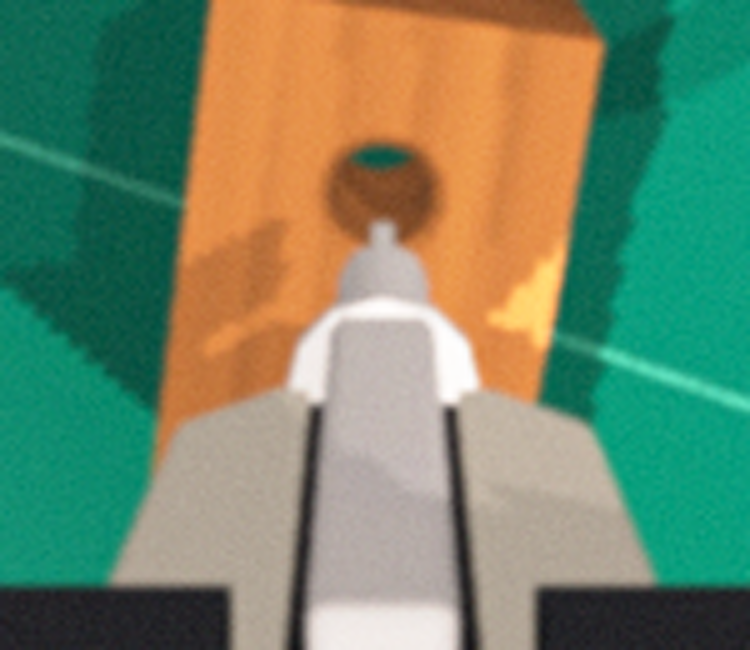

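View pics/cs14.png

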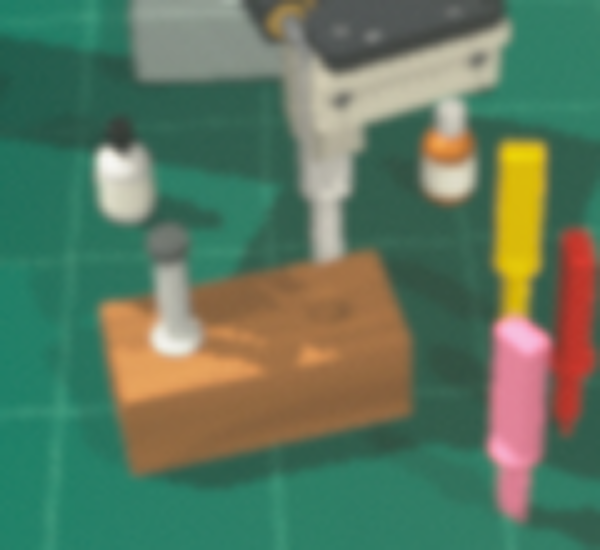

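Emit:
drive_tool(deltas="0 0 -1 0 0 0;0 0 -2 0 0 0;0 0 -3 0 0 0;0 0 -3.6 0 0 0;0 0 -4.2 0 0 0;0 0 -4.2 0 0 0")

```text
time: 25.52
eef_pos: [0.5763, -0.1897, 0.1073]
eef_rot: [-0.0, 0.984, 0.178, -0.0]
contact_force: [0.6, 0.7, -0.5]
grip_width: 0.131
```

Run:
```python
from h import *
for i in range(2):
  im=cap('wrist','w15.png'); o=manip.get_obs(); print(o['eef_pos'],o['contact_force'],o['ft_torque'])
cv2.imwrite('pics/cw15.png',cv2.resize(im[170:300,200:350,::-1],None,fx=5,fy=5,interpolation=cv2.INTER_CUBIC))
```

```text
[ 0.57655253 -0.189822    0.10777923] [ 0.21461789 -0.72602109  0.2420856 ] [-0.0219377   0.03176321 -0.01207758]
[ 0.57678414 -0.18991482  0.10817055] [-0.14768958 -0.09360557  0.23369718] [ 0.00273083 -0.01903149 -0.02197588]
```

View pics/cw15.png

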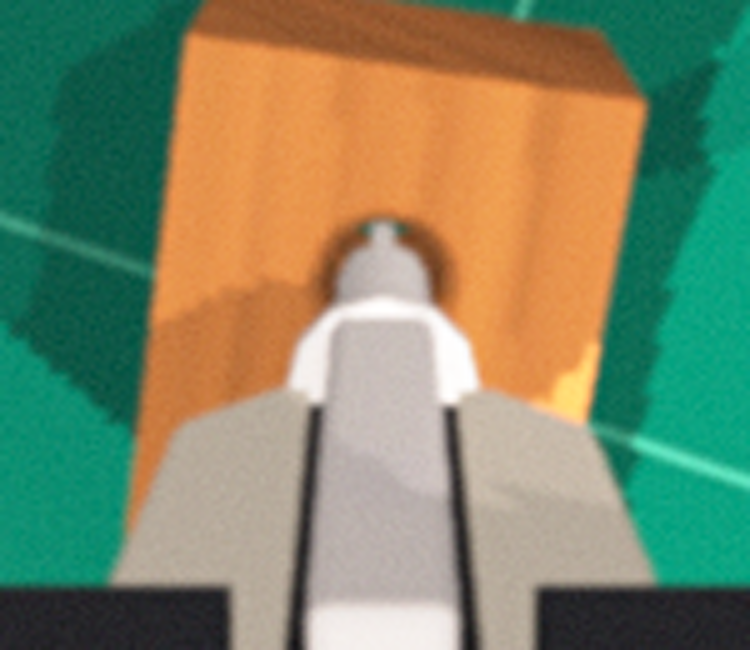

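Emit:
drive_tool(deltas="0 0 -1 0 0 0;0 0 -2 0 0 0;0 0 -2.7 0 0 0;0 0 -3 0 0 0;0 0 -3.15 0 0 0;0 0 -3.25 0 0 0;0 0 -3.25 0 0 0;0 0 -3.25 0 0 0")

```text
time: 26.62
eef_pos: [0.5768, -0.1899, 0.0757]
eef_rot: [0.0, 0.984, 0.178, 0.0]
contact_force: [0.3, -1.0, -0.5]
grip_width: 0.129
```

Emit:
drive_tool(deltas="0 0 0 0 0 0;0 0 0 0 0 0;0 0 0 0 0 0;0 0 0 0 0 0;0 0 0 0 0 0;0 0 0 0 0 0;0 0 0 0 0 0;0 0 0 0 0 0;0 0 0 0 0 0;0 0 0 0 0 0", jaw=-1)

```text
time: 27.88
eef_pos: [0.5766, -0.1898, 0.0754]
eef_rot: [0.0, 0.984, 0.178, -0.0]
contact_force: [-0.2, -0.4, -0.9]
grip_width: 0.996
```

Run:
```python
from h import *
im=cap('wrist','w16.png'); o=manip.get_obs(); print(o['eef_pos'],o['contact_force'],o['grip_width'])
```

```text
[ 0.57665269 -0.18983492  0.07546538] [-0.5413257  -0.57800905 -0.19029654] 0.9965310238644178
```

View pics/w16.png

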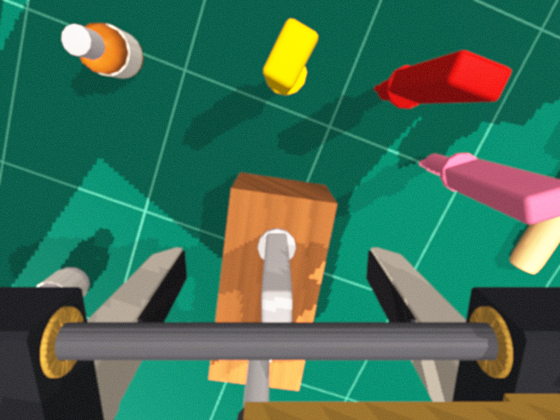

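The tool stands free in its hole and looks the same as before the pick. Now I retreat straight up and back.

Emit:
drive_tool(deltas="0 0 1.5 0 0 0;0 0 5 0 0 0;0 0 9 0 0 0;0 0 14 0 0 0;-1 -2 18 0 0 0;-4 -3 19.3 0 0 0;-7.2 -3.6 19.3 0 0 4.6;-7.2 -3.6 19.3 0 0 4.6;-7.2 -3.6 19.3 0 0 4.6")

```text
time: 29.05
eef_pos: [0.5051, -0.2258, 0.2693]
eef_rot: [0.0, 0.976, 0.217, 0.001]
contact_force: [-0.9, -0.2, 0.1]
grip_width: 1.0
```

Run:
```python
from h import *
im=cap('wrist','w17.png'); o=manip.get_obs(); print(o['time'],o['eef_pos'],o['contact_force'],o['grip_width'])
s=cap('side','s17.png'); t=cap('top','t17.png')
r=lambda x,s:cv2.resize(x[...,::-1],s,interpolation=cv2.INTER_CUBIC)
cv2.imwrite('pics/f17.png',np.hstack([r(im[80:130,240:310],(400,280)),r(s[205:310,215:345],(390,280))]))
cv2.imwrite('pics/f17b.png',np.hstack([r(s[145:225,225:305],(400,400)),r(t[185:265,170:270],(400,400))]))
for x in manip.tip_of('wrist','tuner_handle')[:3]: print(x,onz('wrist',x['centre'],.095))
```

```text
29.1 [ 0.5052431  -0.22566852  0.26888974] [ 0.18280328 -0.3185762  -0.08895738] 1.0030143088783727
{'centre': [392.2, 66.3], 'conf': 0.97} [ 0.65142854 -0.27072424  0.095     ]
{'centre': [361.1, 8.4], 'conf': 0.85} [ 0.68018166 -0.22302934  0.095     ]
{'centre': [275.8, 99.9], 'conf': 0.79} [ 0.58109219 -0.18870045  0.095     ]
```

View pics/f17.png

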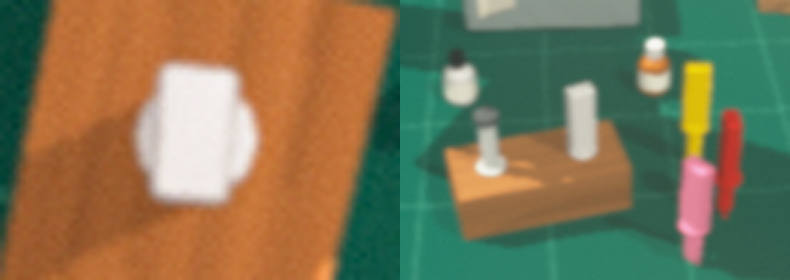

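View pics/f17b.png

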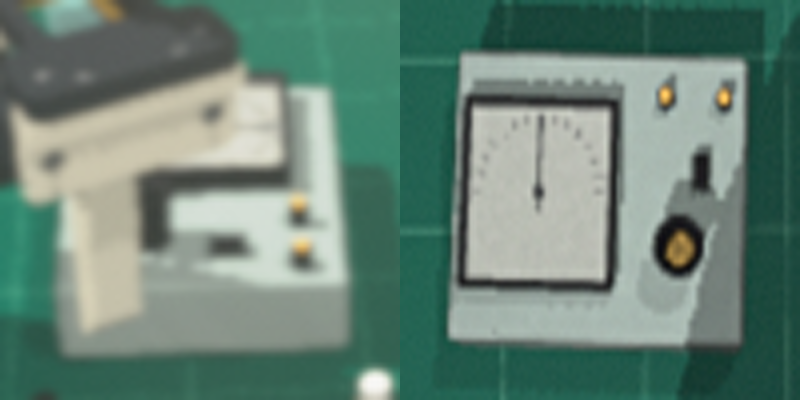

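View pics/s17.png

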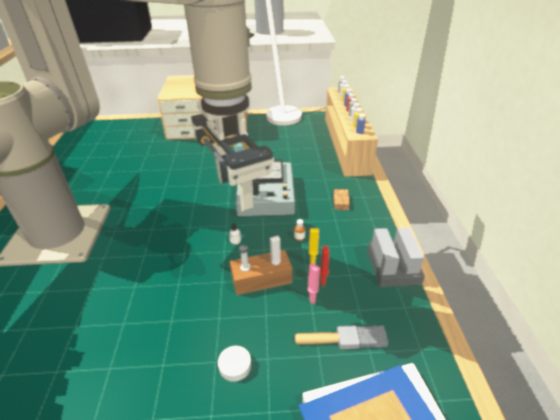

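```bash
python3 -c "
from h import *
print(manip.finish_job(), manip.get_obs()['time'])"
```

```text
the job is handed in; nothing more can be done
the job is handed in; nothing more can be done
```

The job is done and handed in at about 29 s of the 67 s allowed. I took the white tuner from the stand and felt its blade into the trimmer slot. I turned the screw clockwise about 32° until the needle reached the bold mark, then put the tool back upright in its own hole.

**Needle:** after I lifted the tool out, it read within about 0.1° of the mark in the wrist view, and the top view agreed.

**Tool:** it stands upright, released at its original height. It looks as it did before the pick in both the wrist and side views.

**Forces:** no reading went above about 2.5 N, but I read the force only at the end of each move. Individual readings carry noise of about 1 N.

**Surroundings:** the final side view shows nothing else moved.

**Disagreements:**
- The two wrist views of the collar differed by 4 mm, so I used a position between them.
- In the last check the tool-finding network placed the handle about 2 mm from its earlier estimate, which is within the calibration error.

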